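# Transfer a row of sample containers in reverse order

## Task

Move the four containers from the white rack to the empty grey rack in reverse order: the one now farthest to your left goes into the pocket farthest to your right, the next into the next pocket, and so on. Keep the containers upright, and leave each standing flat on the floor of its own pocket.

Things in the scene. Friction and masses are not known exactly. Their poses are not given: they have to be found in the camera images.
- loaded_rack: White block rack holding the containers at the start, fixed, 78 x 298 x 15 mm. Origin: centre of its underside, on the bench; y along the row, +y towards the robot's left (within 0.25 rad), z up. Four square pockets 54 mm wide, floor 4 mm above the bench, at x = 0, y = -108, -36, 36, 108 mm. Grip across the row, fingertips over 16 mm above the bench, to clear racks and neighbours.
- empty_rack: Grey block rack, empty at the start, fixed; size, origin, axes and pockets as the white one (pockets 54 mm wide, floor 4 mm above the bench, at x = 0, y = -108, -36, 36, 108 mm in its frame, +y towards the robot's left). It stands to the left or right of the white rack.
- vial_mid (a point): Loose short straight sample vial with a screw cap, 27 mm in diameter, 68 mm tall overall (straight glass to 56 mm, cap 24 mm wide above). It stands upright in a pocket of the white rack at the start. This point: on its axis, half-way up (34 mm above its underside); z is its upright axis.
- spout_bottle_mid (a point): Loose white plastic reagent bottle with a narrow pointed spout, body 29 mm in diameter up to 58 mm above its underside, 85 mm tall overall. It stands upright in a pocket of the white rack at the start. This point: on its axis, half-way up (42 mm above its underside); z is its upright axis.
- jar_mid (a point): Loose squat jar with a flat white lid, the widest and lowest of the four: 44 mm in diameter, 66 mm tall overall. It stands upright in a pocket of the white rack at the start. This point: on its axis, half-way up (33 mm above its underside); z is its upright axis.
- dropper_mid (a point): Loose brown glass dropper bottle with a black teat, body 34 mm in diameter up to about 55 mm above its underside, shoulder and teat above, 112 mm tall overall, the tallest of the four. It stands upright in a pocket of the white rack at the start. This point: on its axis, half-way up (56 mm above its underside); z is its upright axis.
- clip_vial: Low white tally clip, 12 x 36 x 12 mm, with 1 small dark stud on top, fixed to the bench at the robot's side of the white rack, before the pocket where the vial stands at the start. It stays there. Origin: centre of its underside, on the bench top, in line with that container's axis, 47 mm in front of it.
- clip_spout_bottle: Low white tally clip, 12 x 36 x 12 mm, with 2 small dark studs on top, fixed to the bench at the robot's side of the white rack, before the pocket where the spout bottle stands at the start. It stays there. Origin: centre of its underside, on the bench top, in line with that container's axis, 47 mm in front of it.
- clip_jar: Low white tally clip, 12 x 36 x 12 mm, with 3 small dark studs on top, fixed to the bench at the robot's side of the white rack, before the pocket where the jar stands at the start. It stays there. Origin: centre of its underside, on the bench top, in line with that container's axis, 47 mm in front of it.
- clip_dropper: Low white tally clip, 12 x 36 x 12 mm, with 4 small dark studs on top, fixed to the bench at the robot's side of the white rack, before the pocket where the dropper stands at the start. It stays there. Origin: centre of its underside, on the bench top, in line with that container's axis, 47 mm in front of it.
Things that resemble listed ones, but are neither listed nor needed, are in the scene too. What is shaped like the part that bears vial_mid but red is not meant. What is shaped like the part that bears dropper_mid but pink is not meant.

How it is judged (in metres and radians):
At the end, for the whole second after the job is handed in: Each container stands at rest in the grey rack, in the pocket that mirrors its starting pocket (leftmost is now rightmost, and so on): within 15 mm of the pocket centre along and across the rack, within 5 mm of the height of standing on its floor, upright within 0.12 rad (((y of clip_vial in the frame of loaded_rack between -0.128 and -0.088 m and y of vial_mid in the frame of empty_rack between 0.093 and 0.123 m) or (y of clip_vial in the frame of loaded_rack between -0.056 and -0.016 m and y of vial_mid in the frame of empty_rack between 0.021 and 0.051 m) or (y of clip_vial in the frame of loaded_rack between 0.016 and 0.056 m and y of vial_mid in the frame of empty_rack between -0.051 and -0.021 m) or (y of clip_vial in the frame of loaded_rack between 0.088 and 0.128 m and y of vial_mid in the frame of empty_rack between -0.123 and -0.093 m)) and x of vial_mid in the frame of empty_rack between -0.015 and 0.015 m and z of vial_mid in the frame of empty_rack between 0.033 and 0.043 m and angle between each of vial_mid, spout_bottle_mid, jar_mid, dropper_mid's own z axis and vertical below 0.12 rad and linear speed of each of vial, spout_bottle, jar, dropper below 0.02 m/s and ((y of clip_spout_bottle in the frame of loaded_rack between -0.128 and -0.088 m and y of spout_bottle_mid in the frame of empty_rack between 0.093 and 0.123 m) or (y of clip_spout_bottle in the frame of loaded_rack between -0.056 and -0.016 m and y of spout_bottle_mid in the frame of empty_rack between 0.021 and 0.051 m) or (y of clip_spout_bottle in the frame of loaded_rack between 0.016 and 0.056 m and y of spout_bottle_mid in the frame of empty_rack between -0.051 and -0.021 m) or (y of clip_spout_bottle in the frame of loaded_rack between 0.088 and 0.128 m and y of spout_bottle_mid in the frame of empty_rack between -0.123 and -0.093 m)) and x of spout_bottle_mid in the frame of empty_rack between -0.015 and 0.015 m and z of spout_bottle_mid in the frame of empty_rack between 0.0415 and 0.0515 m and ((y of clip_jar in the frame of loaded_rack between -0.128 and -0.088 m and y of jar_mid in the frame of empty_rack between 0.093 and 0.123 m) or (y of clip_jar in the frame of loaded_rack between -0.056 and -0.016 m and y of jar_mid in the frame of empty_rack between 0.021 and 0.051 m) or (y of clip_jar in the frame of loaded_rack between 0.016 and 0.056 m and y of jar_mid in the frame of empty_rack between -0.051 and -0.021 m) or (y of clip_jar in the frame of loaded_rack between 0.088 and 0.128 m and y of jar_mid in the frame of empty_rack between -0.123 and -0.093 m)) and x of jar_mid in the frame of empty_rack between -0.015 and 0.015 m and z of jar_mid in the frame of empty_rack between 0.032 and 0.042 m and ((y of clip_dropper in the frame of loaded_rack between -0.128 and -0.088 m and y of dropper_mid in the frame of empty_rack between 0.093 and 0.123 m) or (y of clip_dropper in the frame of loaded_rack between -0.056 and -0.016 m and y of dropper_mid in the frame of empty_rack between 0.021 and 0.051 m) or (y of clip_dropper in the frame of loaded_rack between 0.016 and 0.056 m and y of dropper_mid in the frame of empty_rack between -0.051 and -0.021 m) or (y of clip_dropper in the frame of loaded_rack between 0.088 and 0.128 m and y of dropper_mid in the frame of empty_rack between -0.123 and -0.093 m)) and x of dropper_mid in the frame of empty_rack between -0.015 and 0.015 m and z of dropper_mid in the frame of empty_rack between 0.055 and 0.065 m); the robot touches nothing.
It fails at once if the vial is tipped over (more than 45 degrees from upright) (angle between vial_mid's own z axis and vertical above 0.79 rad).
It fails at once if the spout bottle is tipped over (more than 45 degrees from upright) (angle between spout_bottle_mid's own z axis and vertical above 0.79 rad).
It fails at once if the jar is tipped over (more than 45 degrees from upright) (angle between jar_mid's own z axis and vertical above 0.79 rad).
It fails at once if the dropper is tipped over (more than 45 degrees from upright) (angle between dropper_mid's own z axis and vertical above 0.79 rad).
It also fails if it takes over 128 s, if anything falls off the work surface, if the arm or the gripper's body presses on something with over 40 N, if the wrist force passes 120 N, or if a joint passes its speed limit or range.

## Robot

A 6-joint arm with a two-finger parallel gripper is mounted at the origin on a cart in front of the work surface, level with it; the furniture and walls round the work are solid. World frame = base frame: x ahead of the robot, y to its left, z up, the work surface at z = 0. Lengths are in mm, angles in rad, forces in N, time in s.
With the tool pointing down it reaches from about 400 to 925 mm from the base axis. Payload 12.5 kg.
Tool frame: the origin (TCP) lies midway between the tips of the shut fingers; the grasp point (between the pads) lies 19 mm behind it; z points along the fingers, y is the line along which they close (so a half turn about z gives the same grasp; the last joint's range is limited). The gripper opens to 95 mm and grips with 3 to 60 N. Pads are 20 mm wide; open, the fingers measure 119 mm over their backs; the gripper's body (75 mm by 180 mm) begins 59 mm behind the grasp point.
Start: joints at [-1.455, 0.491, 1.559, -0, 1.092, -0.106], TCP at [137.513, -609.702, 214.661] pointing down, gripper open.
Joint ranges: [-3.1, 3.1], [-0.84, 2.19], [0.05, 2.79], [-1.13, 4.28], [0.06, 2.93], [-2.69, 2.69]. Speed limits (rad/s): [2.22, 2.22, 2.79, 3.14, 3.14, 3.14].

## Interface

Orientations are given as [roll, pitch, yaw] about the fixed x, y, z axes, in that order (R = Rz(yaw) Ry(pitch) Rx(roll)).
In Python, from cell import state, viewer, env, models gives the robot as it stands. The module is installed in compiled form; this text tells all that it offers.
- The arm moves only by the tool arm_command, never from a script. Its argument "rows" is a list of rows, each a list of 2 entries, a list of its own where there are three numbers: the shift along the tool's x, y, z normalised to -1 to 1, where 1 is 0.25 m, then the turn about the tool's z normalised to -1 to 1, where 1 is pi rad. A call has exactly 5 rows; each row shifts and turns the commanded pose from where the row before left it, along the tool's axes as they then stand; what a row does not reach is not made up. A row lasts 1/10 s, in which the tool goes at most 50 mm and 8.59 degrees, less where a joint would pass 70% of its speed; a pose out of reach is approached as far as the arm can. A call with a number of a shift or a turn outside -1 to 1 is refused whole. A call with a gripper value outside its range is refused whole. "claw" is the opening, from 0 (shut) to 1 (fully open), set as the call begins (left out, the last holds). The fingers move at their own pace and stop on an object; the grip force is fixed at half the most. Time passes only in rows, so rows that do not move let the fingers close, or fill a call up. It gives the time, the measured TCP pose, the force, the opening and the grip force at its end, in the units of the state.
- state(): the state, without advancing time (a new reading comes with each control period).
- viewer.read_camera(name): name is "scene" or "side" or "wrist"; returns (picture, depth): 400x640x3 uint8, red, green, blue; 400x640 float32, mm along the optical axis (not along the pixel's ray), 0 where there is no reading.
- viewer.get_calibration(name): a dict with "camera_matrix" (3x3 intrinsics, pixels), "world_to_cam" (4x4, takes a point from world to camera coordinates). Camera axes: x right, y up, looking along -z (the intrinsics and any distortion apply to the point x, -y, -z); pixel columns grow to the right and rows downward; lengths in mm; the calibration is good to about 2 mm. A picture is of the moment at which its call begins: read the wrist's pose just before it. get_calibration takes no time and is no camera call; for the wrist camera it gives the pose at the moment of the call.
- env.job_done(): hands the job in; it is judged then, once.
Trained networks look in the newest picture that a camera, given by its name, has taken for a name from the list of things; names that differ only in an ending like _2 or _b are one class to them, and where a whole thing is asked for, a point or a joint stands for the part that bears it (a point fixed in the world has none). Each returns a list of dicts, best first, with "confidence" (0 to 1); they miss things now and then, are a little off and sometimes report something else, mostly with a low value. They report only what shows in the picture. A call takes as long as a camera call. They do not tell look-alikes from the thing itself.
- models.search_frame(camera, label): "position" ([x, y, z] in mm, in world coordinates, good to about 4 mm: the middle of the surface that is visible of it).
- models.mark_of(camera, label): "position" ([x, y, z] in mm, in world coordinates, good to about 4 mm: a listed point, or the origin of a listed thing).
The state is a dict: "t": time; "joints": joint angles; "qvel": joint speeds; "tau": joint torques, N m; "eef_pos": TCP position; "tcp_rot": TCP orientation; "ft_force": force on the tool from outside, world axes, zero at the start; "moment": the same for the moment, N m; "opening": opening from 0.0 (shut) to 1.0 (fully open); "grip_force": force on a finger pad.
Only numpy, scipy, OpenCV 4.12 (cv2) and the standard library are available. Lean on these libraries where they do the work, as an engineer would, in place of code of your own. Each camera call takes 0.05 s, during which the arm holds its last target. There are 200 camera calls.

## Working session

There is one attempt and no reset: what is moved stays moved. The work goes in short steps, Python scripts to look and compute and a tool call to move; the robot and the scene stay as the last step left them, time stands still between calls to the robot, and variables do not carry over. Pictures are saved under pics/ and viewed, at most 14 in all, crops included, and the job is handed in when it is done.

Besides the shell and the picture viewer there is one more tool, called as name(argument=value, ...), one argument or row to a line, values as JSON. arm_command: Moves the arm, as the interface text tells. Scaled input: -1 to 1 covers 0.25 m each way for a shift and pi rad each way for a turn. Its arguments: {"type":"object","properties":{"rows":{"type":"array","items":{"type":"array"}},"claw":{"type":"number"}},"required":["rows"]}

```bash
mkdir -p pics
python3 - <<'E'
from cell import state, viewer, models
import cv2
s=state();print({k:s[k] for k in('t','eef_pos','tcp_rot','opening')})
for c in('scene','side'):
    p,d=viewer.read_camera(c);cv2.imwrite(f'pics/{c}0.png',p[:,:,::-1])
    for l in('loaded_rack','empty_rack','vial_mid','spout_bottle_mid','jar_mid','dropper_mid','clip_vial','clip_spout_bottle','clip_jar','clip_dropper'):
        print(c,l,[([round(float(v)) for v in r['position']],round(float(r['confidence']),2)) for r in models.mark_of(c,l)][:4])
E
```

```text
{'t': 0.0, 'eef_pos': array([ 137.48997521, -609.43591563,  214.04467567]), 'tcp_rot': array([-3.14048531e+00, -1.33184832e-04,  2.21746214e-01]), 'opening': 0.996462837877099}
scene loaded_rack [([467, -230, 4], 0.9), ([402, -324, 1], 0.47)]
scene empty_rack [([496, 225, -2], 0.81), ([421, -190, 4], 0.68), ([452, -341, 58], 0.56)]
scene vial_mid [([469, -198, 40], 0.69), ([577, -213, 32], 0.68), ([437, -115, 3], 0.27)]
scene spout_bottle_mid [([465, -266, 46], 0.82), ([467, -228, 2], 0.56), ([437, -117, 3], 0.23)]
scene jar_mid [([477, -126, 41], 0.56)]
scene dropper_mid [([449, -340, 62], 0.94), ([436, -114, 1], 0.63), ([438, -440, 53], 0.59)]
scene clip_vial [([467, -234, 2], 0.51), ([426, -190, 1], 0.44)]
scene clip_spout_bottle [([417, -255, 2], 0.39)]
scene clip_jar [([437, -114, 0], 0.64), ([499, 225, 0], 0.61)]
scene clip_dropper [([401, -325, 5], 0.57)]
side loaded_rack [([472, -231, -1], 0.67)]
side empty_rack [([479, -123, 42], 0.42)]
side vial_mid [([471, -193, 40], 0.77), ([574, -217, 33], 0.74)]
side spout_bottle_mid [([461, -263, 43], 0.85)]
side jar_mid [([480, -125, 37], 0.94)]
side dropper_mid [([449, -335, 59], 0.77), ([470, -233, 1], 0.5), ([438, -115, -5], 0.31)]
side clip_vial [([425, -187, 0], 0.58)]
side clip_spout_bottle [([419, -254, 2], 0.54)]
side clip_jar [([434, -115, -3], 0.57), ([403, -330, 2], 0.16)]
side clip_dropper [([402, -331, 0], 0.55)]
```

View pics/scene0.png

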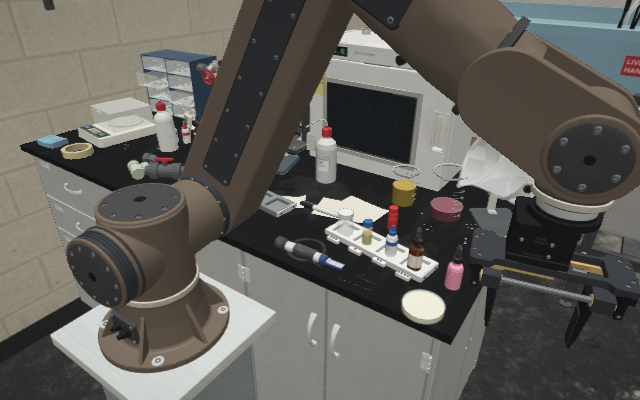

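View pics/side0.png

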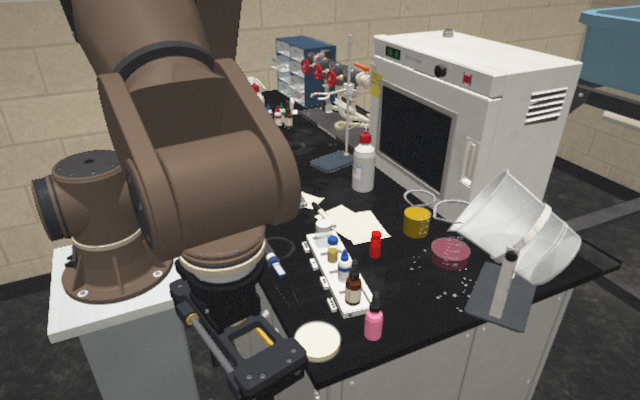

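Scene picture: the white rack holds, left to right, jar (346,217), vial (367,235), spout bottle (391,240) and dropper (415,255). The red vial (393,215) and pink dropper (455,275) are decoys. A grey tray shows at (277,203), partly hidden by the arm. The side picture shows the same row order.

```bash
cat > h.py <<'E'
import numpy as np
from cell import state, viewer, env, models
def cloud(c):
    k=viewer.get_calibration(c); p,d=viewer.read_camera(c)
    K=np.array(k['camera_matrix']);T=np.linalg.inv(np.array(k['world_to_cam']))
    v,u=np.mgrid[:d.shape[0],:d.shape[1]]
    X=np.stack([(u-K[0,2])/K[0,0]*d,-(v-K[1,2])/K[1,1]*d,-d,np.ones_like(d)],-1)@T.T
    X=X[...,:3]; X[d==0]=np.nan
    return p,X
E
python3 - <<'E'
from h import *
H=np.full((14,25),-99.)
for c in('scene','side'):
    p,X=cloud(c)
    if c=='scene':
        for u,v in((277,203),(325,155),(268,208),(290,210),(278,195)):print(u,v,X[v,u].round())
    q=X.reshape(-1,3);q=q[(q[:,2]>-5)&(q[:,2]<350)]
    i=((q[:,0]-300)//40).astype(int);j=((500-q[:,1])//40).astype(int)
    m=(i>=0)&(i<14)&(j>=0)&(j<25);np.maximum.at(H,(i[m],j[m]),q[m,2])
print('cols y=480..',' rows x=320..')
for r in range(14):print(320+40*r,*['%4d'%v for v in H[r]])
E
```

```text
277 203 [506. 132.   4.]
325 155 [700.  91. 104.]
268 208 [448. 116.  20.]
290 210 [497.  75.   4.]
278 195 [529. 146.  17.]
cols y=480..  rows x=320..
320  -99  -99  -99  -99  -99  -99  -99  -99  -99    4    5    5   35   35   35   35   33   24    4    7    4   21   21   21    4
360  -99  -99  -99  -99  -99  -99  -99  -99    2    4    4    5   30   31   32   33   31   23    7    7    5   20   21   21    4
400    5  -99  -99  -99  -99  -99  -99  -99    4    4    3    4    4    5    6    6   13   14   17   20   20   19    4   48    3
440   55  -99  -99  -99  -99  -99  -99  -99   20   20   19    5    4    4   21   70   21   75   76   90  118  118   60  115    4
480   46  -99  -99  -99  -99  -99  -99  -99   20   16   21    5    5    6   20   75   73   78   62   91   61   60   18    3    5
520  -99  -99  -99  -99  -99  -99  -99   20   20   21   21   23   21   20   19   72   21   19   20   15    6    7    5    4    1
560  -99  -99  -99  -99  -99    0    1    5    5    7   14   22   20   20   15    7    8   74   72    5    6    5    5    4    0
600  -99  -99    0    0    0    0    5    6  
[... 157 characters left out ...]
    8    8   11    4    5    5  149  159  203  258   11
680    3    2    1   12  254  255  256    6  187  142  142    7    7    6    6    4  119  117    4  150  150  154  159  283  255
720    2    2    1   14  254  257   20    6  199  211  199    7    6    6    4  118  117  118  150  150  179  173  289  289  258
760    3    0    2   15  348  260   17    6    4    0  145    6    5    4    4  111  118  118  148  150  221  264  284  272  254
800  269  247    1   14  349  266  349  349  349  349  349  349  349  349  349  349  349  349  349    0  148  225  220  227  234
840  252   16   16   20   19    5  349  349  349  349  349  349  349  349  348  349  349  349  349    5    4    4   60   54   17
```

```bash
cat >> h.py <<'E'
def plan(wps, step=48, start=None):
    """wps: (x,y,z,yaw[,step]); prints calls of 5 rows, tool pointing down"""
    s=state(); p=np.array(s['eef_pos'],float); yaw=float(s['tcp_rot'][2]); rows=[]
    for w in wps:
        st=w[4] if len(w)>4 else step
        n=max(1,int(np.ceil(max(np.linalg.norm(np.array(w[:3])-p)/st,abs(w[3]-yaw)/0.148))))
        n=-(-n//5)*5 if len(w)>4 else n
        for i in range(n):
            dp=(np.array(w[:3])-p)/(n-i); dy=(w[3]-yaw)/(n-i)
            c,sn=np.cos(yaw),np.sin(yaw)
            R=np.array([[c,sn,0],[sn,-c,0],[0,0,-1]])
            sh=np.round(R.T@dp/250,3); t=round(-dy/np.pi,3)
            p=p+R@sh*250; yaw-=t*np.pi; rows.append([[float(a)+0. for a in sh],t+0.])
    while len(rows)%5: rows.append([[0,0,0],0])
    print('from',np.round(s['eef_pos'],1),round(float(s['tcp_rot'][2]),3),'to',p.round(1),round(yaw,3))
    for i in range(0,len(rows),5): print(str(rows[i:i+5]).replace(' ','').replace('.0,',',').replace('.0]',']'))
E
python3 -c "
from h import *
plan([(480,-260,280,1.435),(470,170,300,1.55)])"
```

```text
from [ 137.5 -609.7  214.7] 0.222 to [469.9 169.9 299.9] 1.551
[[[0.149,-0.097,-0.024],-0.035],[[0.159,-0.08,-0.024],-0.035],[[0.167,-0.062,-0.024],-0.035],[[0.173,-0.043,-0.024],-0.035],[[0.176,-0.024,-0.024],-0.035]]
[[[0.178,-0.004,-0.024],-0.035],[[0.177,0.015,-0.023],-0.035],[[0.175,0.035,-0.024],-0.035],[[0.17,0.054,-0.023],-0.035],[[0.163,0.072,-0.024],-0.036]]
[[[0.153,0.09,-0.023],-0.035],[[0.189,-0.03,-0.009],-0.004],[[0.189,-0.028,-0.009],-0.004],[[0.189,-0.026,-0.009],-0.004],[[0.19,-0.023,-0.009],-0.004]]
[[[0.19,-0.021,-0.009],-0.004],[[0.19,-0.019,-0.009],-0.004],[[0.191,-0.016,-0.009],-0.004],[[0.191,-0.014,-0.009],-0.004],[[0.19,-0.011,-0.008],-0.005]]
```

arm_command(
  rows=[
    [[0.149, -0.097, -0.024], -0.035],
    [[0.159, -0.08, -0.024], -0.035],
    [[0.167, -0.062, -0.024], -0.035],
    [[0.173, -0.043, -0.024], -0.035],
    [[0.176, -0.024, -0.024], -0.035],
  ],
)

```text
t: 1.7
eef_pos: [293.9, -449.2, 245.0]
tcp_rot: [3.141, 0.0, 0.776]
ft_force: [0.9, 0.1, -1.1]
opening: 0.997
grip_force: 0.0
```

arm_command(
  rows=[
    [[0.178, -0.004, -0.024], -0.035],
    [[0.177, 0.015, -0.023], -0.035],
    [[0.175, 0.035, -0.024], -0.035],
    [[0.17, 0.054, -0.023], -0.035],
    [[0.163, 0.072, -0.024], -0.036],
  ],
)

```text
t: 2.2
eef_pos: [449.9, -290.1, 274.6]
tcp_rot: [3.141, 0.0, 1.329]
ft_force: [0.8, -1.3, 0.3]
opening: 1.001
grip_force: 0.0
```

arm_command(
  rows=[
    [[0.153, 0.09, -0.023], -0.035],
    [[0.189, -0.03, -0.009], -0.004],
    [[0.189, -0.028, -0.009], -0.004],
    [[0.189, -0.026, -0.009], -0.004],
    [[0.19, -0.023, -0.009], -0.004],
  ],
)

```text
t: 2.7
eef_pos: [475.3, -67.1, 289.1]
tcp_rot: [3.141, 0.0, 1.485]
ft_force: [1.0, 0.3, 0.1]
opening: 1.0
grip_force: 0.0
```

arm_command(
  rows=[
    [[0.19, -0.021, -0.009], -0.004],
    [[0.19, -0.019, -0.009], -0.004],
    [[0.191, -0.016, -0.009], -0.004],
    [[0.191, -0.014, -0.009], -0.004],
    [[0.19, -0.011, -0.008], -0.005],
  ],
)

```text
t: 3.2
eef_pos: [469.5, 171.9, 300.2]
tcp_rot: [3.141, -0.0, 1.551]
ft_force: [0.8, -1.4, 0.1]
opening: 1.0
grip_force: 0.0
```

Run:
```python
from h import *
import cv2
s=state();print(s['t'],s['eef_pos'],s['tcp_rot'],s['ft_force'])
for c in('wrist','scene','side'):
    p,d=viewer.read_camera(c);cv2.imwrite(f'pics/{c}1.png',p[:,:,::-1])
    for l in('loaded_rack','empty_rack','vial_mid','spout_bottle_mid','jar_mid','dropper_mid'):
        print(c,l,[([round(float(v)) for v in r['position']],round(float(r['confidence']),2)) for r in models.mark_of(c,l)][:4])
```

```text
3.2 [469.51232622 171.93552906 300.24022971] [ 3.14089829e+00 -2.63946806e-05  1.55129105e+00] [ 0.8146601  -1.39352197  0.12048568]
wrist loaded_rack []
wrist empty_rack [([497, 226, 0], 0.64)]
wrist vial_mid []
wrist spout_bottle_mid []
wrist jar_mid [([482, -121, 34], 0.55)]
wrist dropper_mid [([482, -124, 34], 0.53)]
scene loaded_rack [([468, -232, 0], 0.79)]
scene empty_rack [([497, 225, 0], 0.73), ([447, -343, 60], 0.52)]
scene vial_mid [([575, -212, 36], 0.7), ([468, -200, 39], 0.65)]
scene spout_bottle_mid [([468, -267, 45], 0.64)]
scene jar_mid [([477, -123, 39], 0.67)]
scene dropper_mid [([450, -342, 62], 0.84), ([438, -440, 55], 0.61)]
side loaded_rack [([470, -232, 0], 0.76)]
side empty_rack [([498, 218, 2], 0.64)]
side vial_mid [([468, -194, 42], 0.72), ([577, -216, 35], 0.59), ([426, -185, 2], 0.48)]
side spout_bottle_mid [([464, -264, 41], 0.78), ([495, 216, 4], 0.29)]
side jar_mid [([479, -124, 40], 0.84), ([498, 217, 1], 0.41)]
side dropper_mid [([441, -434, 58], 0.7), ([447, -332, 62], 0.67)]
```

View pics/wrist1.png

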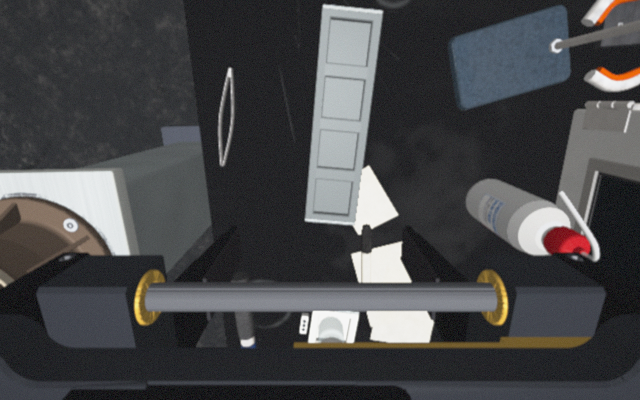

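Run:
```python
from h import *
import cv2
# rack top outlines from depth (z ~ 15) in wrist + scene
for c in('wrist','scene','side'):
    p,X=cloud(c)
    for nm,(x0,x1,y0,y1) in dict(grey=(420,570,50,400),white=(400,540,-400,-60)).items():
        m=(X[...,0]>x0)&(X[...,0]<x1)&(X[...,1]>y0)&(X[...,1]<y1)&(X[...,2]>9)&(X[...,2]<24)
        q=X[m][:,:2].astype(np.float32)
        if len(q)>50:
            print(c,nm,len(q),'z',np.median(X[m][:,2]).round(1),cv2.minAreaRect(q), np.median(p[m],0))
```

```text
wrist grey 6305 z 14.6 ((517.3877563476562, 211.54774475097656), (317.696044921875, 119.80735778808594), 83.7023696899414) [171. 178. 179.]
wrist white 857 z 14.8 ((476.86114501953125, -118.04642486572266), (68.03251647949219, 97.71257019042969), 85.14224243164062) [245. 245. 244.]
scene grey 1069 z 16.8 ((520.0315551757812, 211.47201538085938), (318.4131774902344, 128.43667602539062), 83.73475646972656) [140. 143. 138.]
scene white 1760 z 16.8 ((462.33856201171875, -215.43812561035156), (329.5091247558594, 101.3846664428711), 80.84247589111328) [208. 208. 202.]
side grey 721 z 14.1 ((519.2594604492188, 211.97799682617188), (316.1445617675781, 126.96144104003906), 83.9686279296875) [144. 148. 145.]
side white 1407 z 14.1 ((460.9308166503906, -216.26278686523438), (330.0426330566406, 100.33186340332031), 80.04595184326172) [233. 231. 226.]
```

The wrist picture shows the grey rack, corners about (323,5), (382,10), (355,222) and (306,219), with four empty pockets. Next I fit its outline and the container axes.

Run:
```python
from h import *
import cv2
def comp(c,box,zr,col=None):
    p,X=cloud(c);x0,x1,y0,y1=box
    m=(X[...,0]>x0)&(X[...,0]<x1)&(X[...,1]>y0)&(X[...,1]<y1)&(X[...,2]>zr[0])&(X[...,2]<zr[1])
    if col is not None: m&=(abs(p.astype(int)-col).max(-1)<30)
    n,l,s,_=cv2.connectedComponentsWithStats(m.astype(np.uint8))
    b=1+s[1:,4].argmax();return X[l==b],p[l==b]
for c,col in(('wrist',(171,178,179)),('scene',(140,143,138)),('side',(144,148,145))):
    q,_=comp(c,(420,570,50,400),(9,22),col)
    r=cv2.minAreaRect(q[:,:2].astype(np.float32));print(c,len(q),[np.round(v,1) for v in r])
p,X=cloud('wrist');print([(u,v,X[v,u].round(1)) for u,v in((325,7),(380,12),(353,220),(308,217))])
# containers: circle fits on side surfaces between z 25..50
from scipy.optimize import least_squares
for nm,(x,y),r in(('jar',(478,-125),22),('vial',(470,-196),13.5),('spout',(464,-265),14.5),('drop',(449,-337),17)):
    for c in('scene','side'):
        p,X=cloud(c)
        m=(np.hypot(X[...,0]-x,X[...,1]-y)<r+14)&(X[...,2]>26)&(X[...,2]<54)
        q=X[m][:,:2]
        f=least_squares(lambda a:np.hypot(q[:,0]-a[0],q[:,1]-a[1])-r,(x+5,y),loss='soft_l1',f_scale=1.5)
        print(nm,c,len(q),f.x.round(1),round(float(np.median(abs(f.fun))),2))
```

```text
wrist 5242 [array([497.8, 223.5]), array([294.9,  77.4]), np.float64(83.8)]
scene 602 [array([499.1, 223.3]), array([302.4,  81.9]), np.float64(84.0)]
side 464 [array([498.4, 226. ]), array([299.5,  77.2]), np.float64(83.9)]
[(325, 7, array([479. , 368.3,  13.2])), (380, 12, array([549.8, 360.8,  14.6])), (353, 220, array([517.7,  75.4,  15.1])), (308, 217, array([448.3,  81.9,  15.9]))]
jar scene 165 [ 483.2 -121.4] 1.46
jar side 144 [ 480.5 -120.9] 1.7
vial scene 102 [ 472.2 -193.1] 0.86
vial side 106 [ 469.8 -194. ] 0.74
spout scene 117 [ 465.2 -265.5] 0.83
spout side 129 [ 462.5 -266.3] 0.75
drop scene 149 [ 449.1 -335.8] 0.72
drop side 165 [ 446.8 -336.6] 0.6
```

```bash
python3 -c "
from h import *
plan([(481.5,-121.5,140,1.42,48),(481.5,-121.5,26,1.42,26)])"
```

```text
from [469.9 170.  299.8] 1.551 to [ 481.5 -121.5   26.1] 1.419
[[[-0.116,0.007,0.064],0.004],[[-0.116,0.008,0.064],0.004],[[-0.116,0.01,0.064],0.004],[[-0.116,0.011,0.064],0.004],[[-0.116,0.013,0.064],0.004]]
[[[-0.116,0.014,0.064],0.004],[[-0.116,0.016,0.064],0.004],[[-0.116,0.017,0.064],0.005],[[-0.115,0.019,0.064],0.004],[[-0.115,0.021,0.063],0.005]]
[[[0,0,0.091],0],[[0,0,0.091],0],[[0,0,0.091],0],[[0,0,0.092],0],[[0,0,0.091],0]]
```

arm_command(
  rows=[
    [[-0.116, 0.007, 0.064], 0.004],
    [[-0.116, 0.008, 0.064], 0.004],
    [[-0.116, 0.01, 0.064], 0.004],
    [[-0.116, 0.011, 0.064], 0.004],
    [[-0.116, 0.013, 0.064], 0.004],
  ],
)

```text
t: 5.5
eef_pos: [475.6, 23.4, 219.4]
tcp_rot: [3.141, 0.0, 1.488]
ft_force: [0.8, -0.5, 0.5]
opening: 1.001
grip_force: 0.0
```

arm_command(
  rows=[
    [[-0.116, 0.014, 0.064], 0.004],
    [[-0.116, 0.016, 0.064], 0.004],
    [[-0.116, 0.017, 0.064], 0.005],
    [[-0.115, 0.019, 0.064], 0.004],
    [[-0.115, 0.021, 0.063], 0.005],
  ],
)

```text
t: 6.0
eef_pos: [481.5, -122.8, 139.5]
tcp_rot: [3.141, 0.0, 1.418]
ft_force: [0.9, 0.1, 0.3]
opening: 1.0
grip_force: 0.0
```

Run:
```python
from h import *
import cv2
s=state();print(s['t'],s['eef_pos'],s['tcp_rot'])
p,X=cloud('wrist');cv2.imwrite('pics/w2.png',p[:,:,::-1])
# top of jar lid etc
for nm,(x,y),r,z in(('jar',(481,-122),22,(58,78)),('vial',(471,-194),12,(64,80))):
    m=(np.hypot(X[...,0]-x,X[...,1]-y)<r+10)&(X[...,2]>z[0])&(X[...,2]<z[1])
    q=X[m]
    if len(q)>20: print(nm,len(q),q[:,2].mean(),q.min(0),q.max(0))
for l in('jar_mid','vial_mid','spout_bottle_mid','loaded_rack'): print(l,[([round(float(v)) for v in r['position']],round(float(r['confidence']),2)) for r in models.mark_of('wrist',l)][:3])
```

```text
6.0 [ 481.45650916 -122.79259222  139.52311463] [3.14132229e+00 1.08784256e-04 1.41807752e+00]
jar 1902 69.34406624551976 [ 460.75677498 -143.24658422   58.05279168] [ 499.8997642  -103.76215051   72.03770915]
vial 240 70.01253479808153 [ 459.77247352 -192.98637078   64.04549072] [ 482.19124236 -182.29292543   73.71930303]
jar_mid [([484, -121, 35], 0.97)]
vial_mid [([470, -197, 40], 0.91)]
spout_bottle_mid [([464, -268, 48], 0.73), ([472, -194, 39], 0.31)]
loaded_rack [([464, -231, 0], 0.7)]
```

View pics/w2.png

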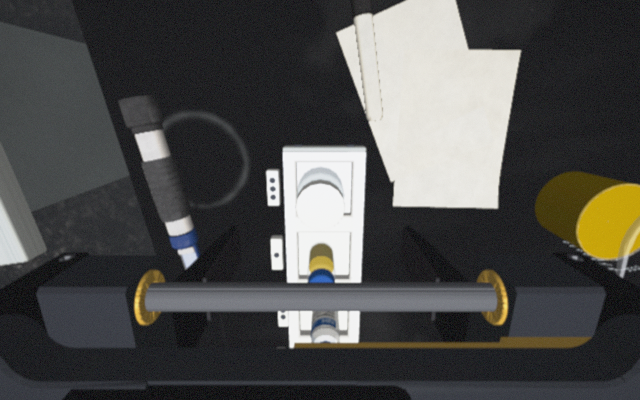

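Wrist view: the jar, at (320,195), stands midway between the fingers, with the 3-stud clip beside it at (272,188). I descend and grip.

arm_command(
  rows=[
    [[-0.002, 0, 0.091], 0],
    [[0, 0, 0.091], 0],
    [[0, 0, 0.091], 0],
    [[0, 0, 0.092], 0],
    [[0, 0, 0.091], 0],
  ],
)

```text
t: 6.75
eef_pos: [481.9, -121.0, 26.1]
tcp_rot: [3.14, 0.0, 1.42]
ft_force: [0.4, 0.0, 0.5]
opening: 0.999
grip_force: 0.0
```

arm_command(
  rows=[
    [[0, 0, 0], 0],
    [[0, 0, 0], 0],
    [[0, 0, 0], 0],
    [[0, 0, 0], 0],
    [[0, 0, 0], 0],
  ],
  claw=0,
)

```text
t: 7.25
eef_pos: [481.8, -122.1, 27.0]
tcp_rot: [3.14, 0.0, 1.419]
ft_force: [0.3, 0.1, 0.6]
opening: 0.636
grip_force: 0.0
```

arm_command(
  rows=[
    [[0, 0, 0], 0],
    [[0, 0, 0], 0],
    [[0, 0, 0], 0],
    [[0, 0, 0], 0],
    [[0, 0, 0], 0],
  ],
)

```text
t: 7.75
eef_pos: [481.5, -122.1, 26.3]
tcp_rot: [3.141, 0.0, 1.419]
ft_force: [-0.5, 0.3, 5.1]
opening: 0.453
grip_force: 30.0
```

```bash
python3 -c "
from h import *
plan([(481.5,-122,110,1.42,28),(486.5,117,90,1.463,40),(486.5,117,28,1.463,14)])"
```

```text
from [ 481.5 -122.1   26.3] 1.419 to [486.5 117.1  28.1] 1.463
[[[0,0,-0.067],0],[[0,0,-0.067],0],[[0,0,-0.067],0],[[0,0,-0.067],0],[[0,0,-0.067],0]]
[[[0.095,-0.012,0.008],-0.001],[[0.095,-0.012,0.008],-0.001],[[0.095,-0.012,0.008],-0.002],[[0.095,-0.011,0.008],-0.001],[[0.095,-0.011,0.008],-0.002]]
[[[0.095,-0.011,0.008],-0.001],[[0.095,-0.01,0.008],-0.002],[[0.095,-0.01,0.008],-0.001],[[0.095,-0.009,0.008],-0.002],[[0.096,-0.009,0.008],-0.001]]
[[[0,0,0.05],0],[[0,0,0.05],0],[[0,0,0.049],0],[[0,0,0.05],0],[[0,0,0.049],0]]
```

arm_command(
  rows=[
    [[0, 0, -0.067], 0],
    [[0, 0, -0.067], 0],
    [[0, 0, -0.067], 0],
    [[0, 0, -0.067], 0],
    [[0, 0, -0.067], 0],
  ],
)

```text
t: 8.25
eef_pos: [481.2, -122.0, 110.3]
tcp_rot: [-3.141, -0.0, 1.419]
ft_force: [1.3, -0.2, -1.1]
opening: 0.455
grip_force: 30.0
```

arm_command(
  rows=[
    [[0.095, -0.012, 0.008], -0.001],
    [[0.095, -0.012, 0.008], -0.001],
    [[0.095, -0.012, 0.008], -0.002],
    [[0.095, -0.011, 0.008], -0.001],
    [[0.095, -0.011, 0.008], -0.002],
  ],
)

```text
t: 8.75
eef_pos: [484.0, -1.5, 99.6]
tcp_rot: [-3.141, 0.0, 1.441]
ft_force: [1.3, -0.5, -0.6]
opening: 0.455
grip_force: 30.0
```

arm_command(
  rows=[
    [[0.095, -0.011, 0.008], -0.001],
    [[0.095, -0.01, 0.008], -0.002],
    [[0.095, -0.01, 0.008], -0.001],
    [[0.095, -0.009, 0.008], -0.002],
    [[0.096, -0.009, 0.008], -0.001],
  ],
)

```text
t: 9.25
eef_pos: [486.2, 118.1, 89.6]
tcp_rot: [-3.141, 0.0, 1.463]
ft_force: [1.0, -0.3, -1.0]
opening: 0.454
grip_force: 30.0
```

Run:
```python
from h import *
import cv2
s=state();print(s['t'],s['eef_pos'],s['tcp_rot'],s['opening'],s['grip_force'])
p,X=cloud('wrist');cv2.imwrite('pics/w3.png',p[:,:,::-1])
m=(np.hypot(X[...,0]-486,X[...,1]-117)<34)&(X[...,2]>120)&(X[...,2]<150)
q=X[m];print(len(q),np.percentile(q,1,axis=0),np.percentile(q,99,axis=0))
m=(abs(p.astype(int)-(171,178,179)).max(-1)<45)&(X[...,2]>8)&(X[...,2]<22)&(X[...,0]>430)&(X[...,0]<560)&(X[...,1]>50)
q=X[m]
print(len(q),[np.round(v,1) for v in cv2.minAreaRect(q[:,:2].astype(np.float32))])
```

```text
9.25 [486.1940672  118.13431759  89.56042296] [-3.14118234e+00  1.79319320e-04  1.46290493e+00] 0.45422722407196076 29.99931405298412
5487 [457.06706992  98.8352936  120.55655609] [516.61815722 136.33898134 148.8561747 ]
7999 [array([504.1, 166.2]), array([195.9, 103.8]), np.float64(83.8)]
```

View pics/w3.png

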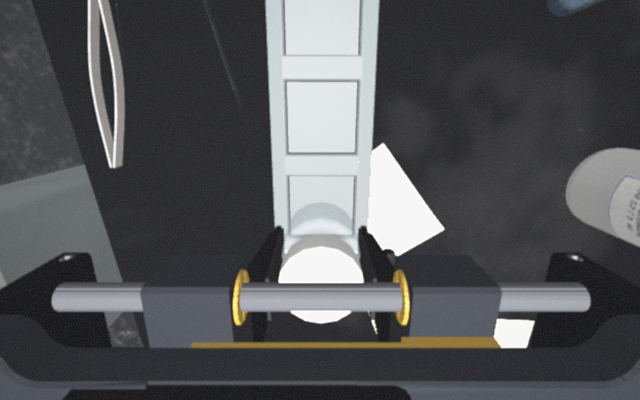

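The wrist view shows the jar (321,278) over the first pocket and lined up with the row. Next pocket corners are at about (286,82), (358,80), (287,154) and (357,153).

Run:
```python
from h import *
k=viewer.get_calibration('wrist');K=np.array(k['camera_matrix']);T=np.linalg.inv(np.array(k['world_to_cam']))
def at(u,v,z):
    d=T[:3,:3]@np.array([(u-K[0,2])/K[0,0],-(v-K[1,2])/K[1,1],-1]);o=T[:3,3]
    return o+d*(z-o[2])/d[2]
P=[at(u,v,15) for u,v in((286,82),(358,80),(287,154),(357,153))]
print(np.round(P,1),np.mean(P,0).round(1))
```

```text
[[470.4 216.7  15. ]
 [523.  212.5  15. ]
 [463.9 164.1  15. ]
 [518.3 159.1  15. ]] [493.9 188.1  15. ]
```

arm_command(
  rows=[
    [[0, 0, 0.05], 0],
    [[0, 0, 0.05], 0],
    [[0, 0, 0.049], 0],
    [[0, 0, 0.05], 0],
    [[0, 0, 0.049], 0],
  ],
)

```text
t: 9.8
eef_pos: [486.3, 117.0, 26.9]
tcp_rot: [-3.141, 0.0, 1.462]
ft_force: [0.1, 0.2, 0.3]
opening: 0.453
grip_force: 30.0
```

arm_command(
  rows=[
    [[0, 0, 0.004], 0],
    [[0, 0, 0], 0],
    [[0, 0, 0], 0],
    [[0, 0, 0], 0],
    [[0, 0, 0], 0],
  ],
)

```text
t: 10.3
eef_pos: [486.5, 117.2, 27.2]
tcp_rot: [3.141, -0.0, 1.463]
ft_force: [-0.4, 0.6, -0.7]
opening: 0.457
grip_force: 30.0
```

arm_command(
  rows=[
    [[0, 0, 0], 0],
    [[0, 0, 0], 0],
    [[0, 0, 0], 0],
    [[0, 0, 0], 0],
    [[0, 0, 0], 0],
  ],
  claw=1,
)

```text
t: 10.8
eef_pos: [486.4, 117.2, 26.9]
tcp_rot: [3.142, 0.0, 1.463]
ft_force: [-0.3, 0.3, -0.1]
opening: 0.818
grip_force: 0.0
```

```bash
python3 -c "
from h import *
s=state();print(s['opening'],s['ft_force'])
plan([(486.5,117,140,1.463,28),(470.5,-194,140,1.42,48),(470.5,-194,26,1.42,26)])"
```

```text
0.8176458681036313 [-0.3144005   0.2546524  -0.13154902]
from [486.4 117.2  26.9] 1.463 to [ 470.4 -194.1   26.1] 1.419
[[[0,0,-0.091],0],[[0,0,-0.09],0],[[0,0,-0.091],0],[[0,0,-0.09],0],[[-0.001,0.001,-0.091],0]]
[[[-0.124,0.007,0],0.001],[[-0.124,0.007,0],0.001],[[-0.124,0.008,0],0.001],[[-0.124,0.008,0],0.002],[[-0.124,0.009,0],0.001]]
[[[-0.124,0.009,0],0.002],[[-0.125,0.01,0],0.001],[[-0.124,0.011,0],0.002],[[-0.124,0.011,0],0.001],[[-0.125,0.012,0],0.002]]
[[[0,0,0.091],0],[[0,0,0.091],0],[[0,0,0.091],0],[[0,0,0.092],0],[[0,0,0.091],0]]
```

arm_command(
  rows=[
    [[0, 0, -0.091], 0],
    [[0, 0, -0.09], 0],
    [[0, 0, -0.091], 0],
    [[0, 0, -0.09], 0],
    [[-0.001, 0.001, -0.091], 0],
  ],
)

```text
t: 11.3
eef_pos: [486.4, 116.9, 141.0]
tcp_rot: [-3.141, 0.0, 1.463]
ft_force: [0.3, -0.3, -1.0]
opening: 1.0
grip_force: 0.0
```

arm_command(
  rows=[
    [[-0.124, 0.007, 0], 0.001],
    [[-0.124, 0.007, 0], 0.001],
    [[-0.124, 0.008, 0], 0.001],
    [[-0.124, 0.008, 0], 0.002],
    [[-0.124, 0.009, 0], 0.001],
  ],
)

```text
t: 11.8
eef_pos: [478.3, -39.4, 140.2]
tcp_rot: [3.141, 0.0, 1.444]
ft_force: [0.1, -0.1, -0.6]
opening: 1.0
grip_force: 0.0
```

arm_command(
  rows=[
    [[-0.124, 0.009, 0], 0.002],
    [[-0.125, 0.01, 0], 0.001],
    [[-0.124, 0.011, 0], 0.002],
    [[-0.124, 0.011, 0], 0.001],
    [[-0.125, 0.012, 0], 0.002],
  ],
)

```text
t: 12.3
eef_pos: [470.1, -195.3, 140.1]
tcp_rot: [-3.142, 0.0, 1.419]
ft_force: [0.3, -0.2, 0.5]
opening: 0.999
grip_force: 0.0
```

Run:
```python
from h import *
p,X=cloud('wrist')
print(state()['eef_pos'].round(1))
for nm,(x,y),r,z in(('vial',(471,-194),12,(68,80)),('spout',(463,-266),14,(50,66))):
    m=(np.hypot(X[...,0]-x,X[...,1]-y)<r+10)&(X[...,2]>z[0])&(X[...,2]<z[1])
    q=X[m]
    if len(q)>20: print(nm,len(q),q[:,2].mean(),np.percentile(q,2,axis=0).round(1),np.percentile(q,98,axis=0).round(1))
for l in('vial_mid','spout_bottle_mid','dropper_mid'): print(l,[([round(float(v)) for v in r['position']],round(float(r['confidence']),2)) for r in models.mark_of('wrist',l)][:3])
p,X=cloud('side')
for l in('jar_mid',): print(l,[([round(float(v)) for v in r['position']],round(float(r['confidence']),2)) for r in models.mark_of('side',l)][:3])
```

```text
[ 470.5 -198.9  140.2]
vial 682 72.08543705753773 [ 459.6 -205.    69.4] [ 480.9 -183.6   73.6]
spout 480 57.5063880832839 [ 450.7 -270.2   50.6] [ 476.7 -252.8   65.4]
vial_mid [([473, -192, 40], 0.83), ([576, -214, 30], 0.72)]
spout_bottle_mid [([465, -265, 45], 0.61)]
dropper_mid [([448, -337, 57], 0.69)]
jar_mid [([486, 111, 39], 0.76)]
```

arm_command(
  rows=[
    [[0, 0, 0], 0],
    [[0, 0, 0], 0],
    [[0, 0, 0], 0],
    [[0, 0, 0], 0],
    [[0, 0, 0], 0],
  ],
)

```text
t: 13.1
eef_pos: [470.4, -193.9, 140.1]
tcp_rot: [3.142, 0.0, 1.419]
ft_force: [-0.3, 0.4, 0.3]
opening: 0.999
grip_force: 0.0
```

```bash
python3 -c "
from h import *
plan([(470.5,-194.3,26,1.42,26)])"
```

```text
from [ 470.4 -193.9  140.1] 1.419 to [ 470.4 -194.4   25.9] 1.419
[[[0,0,0.091],0],[[0,0,0.091],0],[[-0.001,0,0.092],0],[[0,0,0.091],0],[[-0.001,0,0.092],0]]
```

arm_command(
  rows=[
    [[0, 0, 0.091], 0],
    [[0, 0, 0.091], 0],
    [[0, 0, 0.092], 0],
    [[0, 0, 0.091], 0],
    [[0, 0, 0.092], 0],
  ],
)

```text
t: 13.6
eef_pos: [470.5, -194.1, 25.1]
tcp_rot: [3.141, 0.0, 1.419]
ft_force: [1.0, 0.1, -0.1]
opening: 0.998
grip_force: 0.0
```

arm_command(
  rows=[
    [[0, 0, 0], 0],
    [[0, 0, 0], 0],
    [[0, 0, 0], 0],
    [[0, 0, 0], 0],
    [[0, 0, 0], 0],
  ],
  claw=0,
)

```text
t: 14.1
eef_pos: [470.7, -194.2, 26.7]
tcp_rot: [3.14, 0.001, 1.419]
ft_force: [0.1, 0.3, -0.6]
opening: 0.633
grip_force: 0.0
```

arm_command(
  rows=[
    [[0, 0, 0], 0],
    [[0, 0, 0], 0],
    [[0, 0, 0], 0],
    [[0, 0, 0], 0],
    [[0, 0, 0], 0],
  ],
)

```text
t: 14.6
eef_pos: [470.4, -194.1, 25.9]
tcp_rot: [-3.142, 0.0, 1.419]
ft_force: [0.9, -0.1, -0.0]
opening: 0.275
grip_force: 30.0
```

arm_command(
  rows=[
    [[0, 0, 0], 0],
    [[0, 0, 0], 0],
    [[0, 0, 0], 0],
    [[0, 0, 0], 0],
    [[0, 0, 0], 0],
  ],
)

```text
t: 15.1
eef_pos: [470.4, -194.1, 25.9]
tcp_rot: [3.142, 0.0, 1.419]
ft_force: [0.4, 0.5, 0.7]
opening: 0.278
grip_force: 30.0
```

```bash
python3 -c "
from h import *
plan([(470.5,-194,155,1.42,28),(494.1,188.5,155,1.463,40),(494.1,188.5,27.5,1.463,26)])"
```

```text
from [ 470.4 -194.1   25.9] 1.419 to [494.1 188.4  27.6] 1.463
[[[0,0,-0.103],0],[[0,0,-0.103],0],[[0,0,-0.104],0],[[0,0,-0.103],0],[[0,0,-0.104],0]]
[[[0.153,-0.014,0],-0.001],[[0.153,-0.013,0],-0.001],[[0.153,-0.013,0],-0.002],[[0.153,-0.012,0],-0.001],[[0.153,-0.011,0],-0.002]]
[[[0.153,-0.011,0],-0.001],[[0.153,-0.01,0],-0.002],[[0.153,-0.009,0],-0.001],[[0.153,-0.008,0],-0.002],[[0.152,-0.008,0],-0.001]]
[[[0,0,0.102],0],[[0,0,0.102],0],[[0,0,0.102],0],[[0,0,0.102],0],[[0,0,0.102],0]]
```

arm_command(
  rows=[
    [[0, 0, -0.103], 0],
    [[0, 0, -0.103], 0],
    [[0, 0, -0.104], 0],
    [[0, 0, -0.103], 0],
    [[0, 0, -0.104], 0],
  ],
)

```text
t: 15.6
eef_pos: [470.2, -193.9, 156.2]
tcp_rot: [-3.141, 0.0, 1.419]
ft_force: [1.4, -0.2, -0.3]
opening: 0.273
grip_force: 30.0
```

arm_command(
  rows=[
    [[0.153, -0.014, 0], -0.001],
    [[0.153, -0.013, 0], -0.001],
    [[0.153, -0.013, 0], -0.002],
    [[0.153, -0.012, 0], -0.001],
    [[0.153, -0.011, 0], -0.002],
  ],
)

```text
t: 16.1
eef_pos: [482.1, -1.0, 155.1]
tcp_rot: [3.142, 0.0, 1.441]
ft_force: [0.0, -0.6, 0.3]
opening: 0.276
grip_force: 30.0
```

arm_command(
  rows=[
    [[0.153, -0.011, 0], -0.001],
    [[0.153, -0.01, 0], -0.002],
    [[0.153, -0.009, 0], -0.001],
    [[0.153, -0.008, 0], -0.002],
    [[0.152, -0.008, 0], -0.001],
  ],
)

```text
t: 16.6
eef_pos: [493.8, 190.1, 155.1]
tcp_rot: [-3.142, 0.0, 1.463]
ft_force: [0.4, -0.4, 0.7]
opening: 0.275
grip_force: 30.0
```

arm_command(
  rows=[
    [[0, 0, 0], 0],
    [[0, 0, 0], 0],
    [[0, 0, 0], 0],
    [[0, 0, 0], 0],
    [[0, 0, 0], 0],
  ],
)

```text
t: 17.1
eef_pos: [494.2, 187.6, 155.2]
tcp_rot: [3.142, 0.0, 1.461]
ft_force: [0.3, -0.4, -0.6]
opening: 0.281
grip_force: 30.0
```

arm_command(
  rows=[
    [[0, 0, 0.12], 0],
    [[0, 0, 0.12], 0],
    [[0, 0, 0.12], 0],
    [[0, 0, 0.1], 0],
    [[0, 0, 0.049], 0],
  ],
)

```text
t: 17.6
eef_pos: [493.5, 187.7, 26.1]
tcp_rot: [-3.139, 0.001, 1.462]
ft_force: [-0.2, -0.4, 0.2]
opening: 0.276
grip_force: 30.0
```

arm_command(
  rows=[
    [[0, 0, 0], 0],
    [[0, 0, 0], 0],
    [[0, 0, 0], 0],
    [[0, 0, 0], 0],
    [[0, 0, 0], 0],
  ],
)

```text
t: 18.1
eef_pos: [494.3, 188.6, 28.5]
tcp_rot: [3.14, -0.0, 1.463]
ft_force: [-0.4, -0.3, -0.6]
opening: 0.278
grip_force: 30.0
```

arm_command(
  rows=[
    [[0, 0, 0.003], 0],
    [[0, 0, 0.003], 0],
    [[0, 0, 0], 0],
    [[0, 0, 0], 0],
    [[0, 0, 0], 0],
  ],
)

```text
t: 18.6
eef_pos: [494.0, 188.5, 26.3]
tcp_rot: [-3.142, 0.0, 1.463]
ft_force: [-0.4, 0.1, -0.4]
opening: 0.277
grip_force: 30.0
```

arm_command(
  rows=[
    [[0, 0, 0], 0],
    [[0, 0, 0], 0],
    [[0, 0, 0], 0],
    [[0, 0, 0], 0],
    [[0, 0, 0], 0],
  ],
  claw=1,
)

```text
t: 19.1
eef_pos: [494.0, 188.5, 26.3]
tcp_rot: [-3.142, 0.0, 1.463]
ft_force: [-0.1, -0.7, -0.0]
opening: 0.642
grip_force: 0.0
```

```bash
python3 -c "
from h import *
plan([(494.1,188.5,150,1.463,28),(463.5,-266,150,1.42,48),(463.5,-266,30,1.42,26)])"
```

```text
from [494.  188.5  26.3] 1.463 to [ 463.4 -266.1   30.1] 1.419
[[[0,0,-0.099],0],[[0,0,-0.099],0],[[0,0,-0.099],0],[[0,0,-0.099],0],[[0,0,-0.099],0]]
[[[-0.182,0.007,0],0.001],[[-0.182,0.008,0],0.001],[[-0.182,0.009,0],0.001],[[-0.182,0.009,0],0.002],[[-0.182,0.01,0],0.001]]
[[[-0.182,0.011,0],0.002],[[-0.182,0.012,0],0.001],[[-0.182,0.013,0],0.002],[[-0.181,0.014,0],0.001],[[-0.182,0.014,0],0.002]]
[[[0,0,0.096],0],[[0,0,0.096],0],[[0,0,0.096],0],[[0,0,0.096],0],[[0,0,0.096],0]]
```

arm_command(
  rows=[
    [[0, 0, -0.099], 0],
    [[0, 0, -0.099], 0],
    [[0, 0, -0.099], 0],
    [[0, 0, -0.099], 0],
    [[0, 0, -0.099], 0],
  ],
)

```text
t: 19.6
eef_pos: [493.9, 188.4, 151.2]
tcp_rot: [3.142, 0.0, 1.463]
ft_force: [0.2, -0.8, 0.5]
opening: 0.99
grip_force: 0.0
```

arm_command(
  rows=[
    [[-0.182, 0.007, 0], 0.001],
    [[-0.182, 0.008, 0], 0.001],
    [[-0.182, 0.009, 0], 0.001],
    [[-0.182, 0.009, 0], 0.002],
    [[-0.182, 0.01, 0], 0.001],
  ],
)

```text
t: 20.1
eef_pos: [478.2, -40.4, 150.3]
tcp_rot: [3.141, 0.0, 1.444]
ft_force: [0.9, 0.9, 0.9]
opening: 1.0
grip_force: 0.0
```

arm_command(
  rows=[
    [[-0.182, 0.011, 0], 0.002],
    [[-0.182, 0.012, 0], 0.001],
    [[-0.182, 0.013, 0], 0.002],
    [[-0.181, 0.014, 0], 0.001],
    [[-0.182, 0.014, 0], 0.002],
  ],
)

```text
t: 20.6
eef_pos: [462.9, -268.0, 150.2]
tcp_rot: [3.141, 0.0, 1.418]
ft_force: [1.4, -0.2, 0.0]
opening: 1.002
grip_force: 0.0
```

arm_command(
  rows=[
    [[0, 0, 0], 0],
    [[0, 0, 0], 0],
    [[0, 0, 0], 0],
    [[0, 0, 0], 0],
    [[0, 0, 0], 0],
  ],
)

```text
t: 21.1
eef_pos: [463.7, -265.1, 150.3]
tcp_rot: [3.142, 0.0, 1.42]
ft_force: [0.3, -0.1, -0.1]
opening: 0.999
grip_force: 0.0
```

Run:
```python
from h import *
import cv2
p,X=cloud('wrist');cv2.imwrite('pics/w4.png',p[:,:,::-1])
print(state()['eef_pos'].round(1))
for nm,(x,y),r,z in(('spout',(463,-266),6,(80,98)),('spoutbody',(463,-266),15,(50,66)),('drop',(449,-337),12,(95,122))):
    m=(np.hypot(X[...,0]-x,X[...,1]-y)<r+8)&(X[...,2]>z[0])&(X[...,2]<z[1])
    q=X[m]
    if len(q)>20: print(nm,len(q),q[:,2].mean(),np.percentile(q,2,axis=0).round(1),np.percentile(q,98,axis=0).round(1))
for l in('spout_bottle_mid','dropper_mid'): print(l,[([round(float(v)) for v in r['position']],round(float(r['confidence']),2)) for r in models.mark_of('wrist',l)][:3])
p,X=cloud('side');cv2.imwrite('pics/s4.png',p[:,:,::-1])
for l in('jar_mid','vial_mid'): print(l,[([round(float(v)) for v in r['position']],round(float(r['confidence']),2)) for r in models.mark_of('side',l)][:3])
```

```text
[ 463.7 -265.2  150.3]
spout 142 86.1893438248967 [ 458.8 -270.1   80.3] [ 468.  -262.    88.9]
spoutbody 445 57.341188922339605 [ 450.1 -274.1   50.9] [ 476.7 -252.9   64.4]
drop 49 114.93551779104592 [ 443.9 -340.8  112.7] [ 451.8 -336.4  116. ]
spout_bottle_mid [([464, -267, 43], 0.97)]
dropper_mid [([445, -336, 56], 0.63)]
jar_mid [([487, 114, 38], 0.62)]
vial_mid [([572, -217, 35], 0.82), ([492, 188, 38], 0.64)]
```

View pics/w4.png

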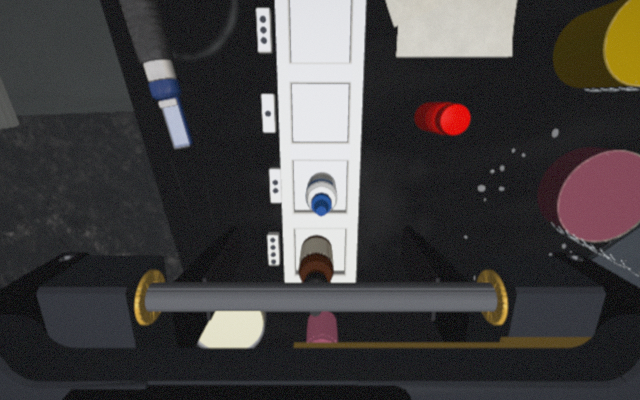

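View pics/s4.png

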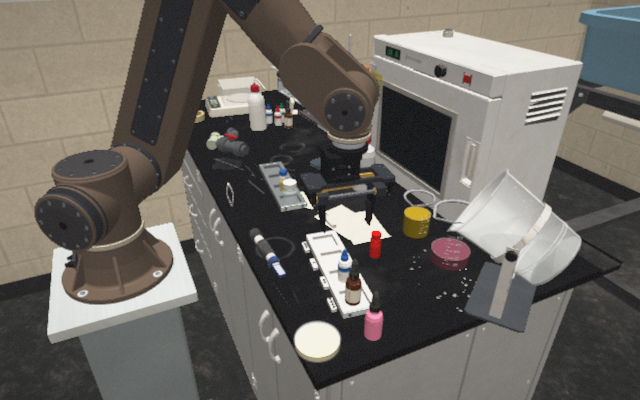

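The wrist view shows the spout bottle at (320,195), between the fingers; the red vial is well clear at (442,118). The side view shows the jar and vial standing in the grey rack at (289,186) and (283,173).

arm_command(
  rows=[
    [[-0.002, 0, 0.096], 0],
    [[0, 0, 0.096], 0],
    [[0, 0, 0.096], 0],
    [[0, 0, 0.096], 0],
    [[0, 0, 0.096], 0],
  ],
)

```text
t: 21.9
eef_pos: [463.4, -266.6, 29.3]
tcp_rot: [3.141, 0.0, 1.419]
ft_force: [0.1, 0.0, -0.8]
opening: 1.003
grip_force: 0.0
```

arm_command(
  rows=[
    [[0, 0, 0], 0],
    [[0, 0, 0], 0],
    [[0, 0, 0], 0],
    [[0, 0, 0], 0],
    [[0, 0, 0], 0],
  ],
  claw=0,
)

```text
t: 22.4
eef_pos: [463.7, -266.8, 31.0]
tcp_rot: [3.14, 0.001, 1.419]
ft_force: [-0.5, 0.7, 0.9]
opening: 0.637
grip_force: 0.0
```

arm_command(
  rows=[
    [[0, 0, 0], 0],
    [[0, 0, 0], 0],
    [[0, 0, 0], 0],
    [[0, 0, 0], 0],
    [[0, 0, 0], 0],
  ],
)

```text
t: 22.9
eef_pos: [463.4, -266.6, 30.1]
tcp_rot: [-3.142, 0.0, 1.419]
ft_force: [0.1, 1.0, -0.1]
opening: 0.296
grip_force: 29.9
```

arm_command(
  rows=[
    [[0, 0, 0], 0],
    [[0, 0, 0], 0],
    [[0, 0, 0], 0],
    [[0, 0, 0], 0],
    [[0, 0, 0], 0],
  ],
)

```text
t: 23.4
eef_pos: [463.4, -266.6, 30.1]
tcp_rot: [3.142, 0.0, 1.419]
ft_force: [-0.1, -0.1, -0.6]
opening: 0.296
grip_force: 29.9
```

```bash
python3 -c "
from h import *
plan([(463.5,-266,155,1.42,28),(501.9,260.1,155,1.463,40),(501.9,260.1,31,1.463,26)])"
```

```text
from [ 463.4 -266.6   30.1] 1.419 to [502.  260.2  30.9] 1.463
[[[0,0,-0.1],0],[[0.001,0,-0.1],0],[[0,0,-0.1],0],[[0.001,0,-0.1],0],[[0,0,-0.099],0]]
[[[0.14,-0.011,0],-0.001],[[0.14,-0.011,0],-0.001],[[0.14,-0.01,0],-0.001],[[0.14,-0.01,0],-0.001],[[0.14,-0.009,0],-0.001]]
[[[0.141,-0.009,0],-0.001],[[0.141,-0.008,0],-0.001],[[0.141,-0.008,0],-0.001],[[0.14,-0.008,0],-0.001],[[0.141,-0.007,0],-0.001]]
[[[0.141,-0.007,0],-0.001],[[0.14,-0.006,0],-0.001],[[0.141,-0.006,0],-0.001],[[0.14,-0.005,0],-0.001],[[0.141,-0.005,0],0]]
[[[0,0,0.099],0],[[0,0,0.099],0],[[0,0,0.099],0],[[0,0,0.099],0],[[0,0,0.1],0]]
```

arm_command(
  rows=[
    [[0, 0, -0.1], 0],
    [[0.001, 0, -0.1], 0],
    [[0, 0, -0.1], 0],
    [[0.001, 0, -0.1], 0],
    [[0, 0, -0.099], 0],
  ],
)

```text
t: 23.9
eef_pos: [463.3, -265.9, 155.9]
tcp_rot: [-3.142, 0.0, 1.419]
ft_force: [0.1, -0.6, -0.6]
opening: 0.295
grip_force: 29.9
```

arm_command(
  rows=[
    [[0.14, -0.011, 0], -0.001],
    [[0.14, -0.011, 0], -0.001],
    [[0.14, -0.01, 0], -0.001],
    [[0.14, -0.01, 0], -0.001],
    [[0.14, -0.009, 0], -0.001],
  ],
)

```text
t: 24.4
eef_pos: [476.1, -89.7, 154.9]
tcp_rot: [3.141, 0.0, 1.434]
ft_force: [0.4, -0.3, -0.7]
opening: 0.293
grip_force: 29.9
```

arm_command(
  rows=[
    [[0.141, -0.009, 0], -0.001],
    [[0.141, -0.008, 0], -0.001],
    [[0.141, -0.008, 0], -0.001],
    [[0.14, -0.008, 0], -0.001],
    [[0.141, -0.007, 0], -0.001],
  ],
)

```text
t: 24.9
eef_pos: [489.0, 86.2, 154.9]
tcp_rot: [3.141, 0.0, 1.45]
ft_force: [0.8, -0.2, -0.7]
opening: 0.293
grip_force: 29.9
```

arm_command(
  rows=[
    [[0.141, -0.007, 0], -0.001],
    [[0.14, -0.006, 0], -0.001],
    [[0.141, -0.006, 0], -0.001],
    [[0.14, -0.005, 0], -0.001],
    [[0.141, -0.005, 0], 0],
  ],
)

```text
t: 25.4
eef_pos: [501.8, 261.7, 154.8]
tcp_rot: [3.142, 0.0, 1.463]
ft_force: [0.0, -0.6, 0.2]
opening: 0.295
grip_force: 29.9
```

arm_command(
  rows=[
    [[0, 0, 0], 0],
    [[0, 0, 0], 0],
    [[0, 0, 0], 0],
    [[0, 0, 0], 0],
    [[0, 0, 0], 0],
  ],
)

```text
t: 25.9
eef_pos: [502.2, 259.4, 155.0]
tcp_rot: [3.142, 0.0, 1.462]
ft_force: [-0.4, -0.7, -0.6]
opening: 0.295
grip_force: 29.9
```

arm_command(
  rows=[
    [[0, 0, 0.12], 0],
    [[0, 0, 0.12], 0],
    [[0, 0, 0.12], 0],
    [[0, 0, 0.09], 0],
    [[0, 0, 0.048], 0],
  ],
)

```text
t: 26.4
eef_pos: [501.8, 259.5, 29.0]
tcp_rot: [-3.14, 0.001, 1.462]
ft_force: [-2.8, -0.6, 47.8]
opening: 0.298
grip_force: 30.2
```

arm_command(
  rows=[
    [[0, 0, 0], 0],
    [[0, 0, 0], 0],
    [[0, 0, 0], 0],
    [[0, 0, 0], 0],
    [[0, 0, 0], 0],
  ],
)

```text
t: 26.9
eef_pos: [502.1, 260.2, 30.7]
tcp_rot: [3.141, -0.0, 1.463]
ft_force: [-0.2, 0.1, -0.0]
opening: 0.295
grip_force: 30.0
```

arm_command(
  rows=[
    [[0, 0, 0], 0],
    [[0, 0, 0], 0],
    [[0, 0, 0], 0],
    [[0, 0, 0], 0],
    [[0, 0, 0], 0],
  ],
  claw=1,
)

```text
t: 27.4
eef_pos: [502.0, 260.2, 30.3]
tcp_rot: [-3.142, 0.0, 1.463]
ft_force: [-0.5, 0.3, -1.1]
opening: 0.66
grip_force: 0.0
```

```bash
python3 -c "
from h import *
plan([(501.9,260.1,160,1.463,28),(448,-337,175,1.42,46)])"
```

```text
from [502.  260.2  30.3] 1.463 to [ 448.  -336.9  175.1] 1.419
[[[0,0,-0.104],0],[[0,0,-0.104],0],[[0,0,-0.104],0],[[0,0,-0.103],0],[[0,0,-0.104],0]]
[[[-0.16,0.003,-0.004],0.001],[[-0.16,0.003,-0.004],0.001],[[-0.16,0.004,-0.004],0.001],[[-0.16,0.004,-0.004],0.001],[[-0.16,0.005,-0.004],0.001]]
[[[-0.16,0.005,-0.004],0.001],[[-0.16,0.006,-0.004],0.001],[[-0.16,0.006,-0.004],0.001],[[-0.16,0.007,-0.004],0.001],[[-0.159,0.008,-0.004],0.001]]
[[[-0.16,0.008,-0.004],0.001],[[-0.159,0.008,-0.004],0.001],[[-0.159,0.009,-0.004],0.001],[[-0.16,0.01,-0.004],0],[[-0.159,0.009,-0.004],0.001]]
```

arm_command(
  rows=[
    [[0, 0, -0.104], 0],
    [[0, 0, -0.104], 0],
    [[0, 0, -0.104], 0],
    [[0, 0, -0.103], 0],
    [[0, 0, -0.104], 0],
  ],
)

```text
t: 27.9
eef_pos: [501.8, 260.1, 161.1]
tcp_rot: [-3.142, 0.0, 1.463]
ft_force: [-0.3, 0.5, -0.4]
opening: 0.993
grip_force: 0.0
```

arm_command(
  rows=[
    [[-0.16, 0.003, -0.004], 0.001],
    [[-0.16, 0.003, -0.004], 0.001],
    [[-0.16, 0.004, -0.004], 0.001],
    [[-0.16, 0.004, -0.004], 0.001],
    [[-0.16, 0.005, -0.004], 0.001],
  ],
)

```text
t: 28.4
eef_pos: [483.5, 59.5, 165.2]
tcp_rot: [3.141, 0.0, 1.447]
ft_force: [0.2, -0.4, -0.2]
opening: 1.004
grip_force: 0.0
```

arm_command(
  rows=[
    [[-0.16, 0.005, -0.004], 0.001],
    [[-0.16, 0.006, -0.004], 0.001],
    [[-0.16, 0.006, -0.004], 0.001],
    [[-0.16, 0.007, -0.004], 0.001],
    [[-0.159, 0.008, -0.004], 0.001],
  ],
)

```text
t: 28.9
eef_pos: [465.5, -139.8, 170.3]
tcp_rot: [3.141, 0.0, 1.431]
ft_force: [0.6, 0.9, -0.0]
opening: 0.999
grip_force: 0.0
```

arm_command(
  rows=[
    [[-0.16, 0.008, -0.004], 0.001],
    [[-0.159, 0.008, -0.004], 0.001],
    [[-0.159, 0.009, -0.004], 0.001],
    [[-0.16, 0.01, -0.004], 0],
    [[-0.159, 0.009, -0.004], 0.001],
  ],
)

```text
t: 29.4
eef_pos: [447.5, -338.6, 175.2]
tcp_rot: [3.142, 0.0, 1.419]
ft_force: [1.0, 0.1, -0.4]
opening: 0.998
grip_force: 0.0
```

arm_command(
  rows=[
    [[0, 0, 0], 0],
    [[0, 0, 0], 0],
    [[0, 0, 0], 0],
    [[0, 0, 0], 0],
    [[0, 0, 0], 0],
  ],
)

```text
t: 29.9
eef_pos: [448.3, -336.0, 175.3]
tcp_rot: [3.141, 0.0, 1.42]
ft_force: [0.0, -0.5, 0.3]
opening: 0.998
grip_force: 0.0
```

Run:
```python
from h import *
import cv2
p,X=cloud('wrist');cv2.imwrite('pics/w5.png',p[:,:,::-1])
print(state()['eef_pos'].round(1))
for nm,(x,y),r,z in(('teat',(448,-337),8,(100,122)),('body',(448,-337),17,(44,66))):
    m=(np.hypot(X[...,0]-x,X[...,1]-y)<r+8)&(X[...,2]>z[0])&(X[...,2]<z[1])
    q=X[m]
    if len(q)>20: print(nm,len(q),q[:,2].mean(),np.percentile(q,2,axis=0).round(1),np.percentile(q,98,axis=0).round(1))
for l in('dropper_mid',): print(l,[([round(float(v)) for v in r['position']],round(float(r['confidence']),2)) for r in models.mark_of('wrist',l)][:3])
p,X=cloud('scene');cv2.imwrite('pics/c5.png',p[:,:,::-1])
for l in('jar_mid','vial_mid','spout_bottle_mid'): print(l,[([round(float(v)) for v in r['position']],round(float(r['confidence']),2)) for r in models.mark_of('scene',l)][:3])
plan([(448,-337,44,1.42,28)])
```

```text
[ 448.3 -336.2  175.3]
teat 261 110.48166500597742 [ 441.9 -341.5  100.5] [ 453.9 -330.8  116. ]
body 542 59.51459109158768 [ 432.  -344.    45.8] [ 463.2 -320.5   65.8]
dropper_mid [([448, -336, 55], 0.96), ([439, -438, 56], 0.6), ([421, -261, -4], 0.52)]
jar_mid [([486, 117, 42], 0.68), ([448, -342, 60], 0.23)]
vial_mid [([578, -211, 35], 0.51), ([491, 185, 39], 0.45)]
spout_bottle_mid [([504, 258, 45], 0.56)]
from [ 448.1 -336.7  175.2] 1.419 to [ 448.  -337.    43.9] 1.419
[[[0,0,0.105],0],[[0,0,0.105],0],[[0,0,0.105],0],[[-0.001,0,0.105],0],[[0,0,0.105],0]]
```

View pics/w5.png

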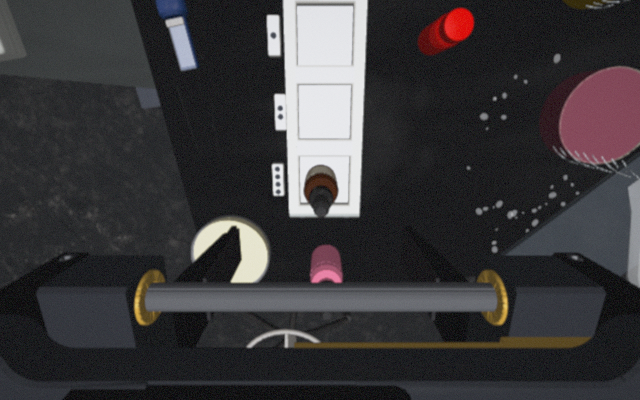

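The wrist view shows the brown dropper, teat at (320,200), between the fingers beside the 4-stud clip (278,180), and the pink one clear of it at (327,265).

arm_command(
  rows=[
    [[0.002, 0, 0.105], 0],
    [[0, 0, 0.12], 0],
    [[0, 0, 0.12], 0],
    [[0, 0, 0.11], 0],
    [[0, 0, 0.07], 0],
  ],
)

```text
t: 30.7
eef_pos: [447.6, -336.0, 42.0]
tcp_rot: [-3.14, -0.001, 1.419]
ft_force: [0.4, 0.5, 0.3]
opening: 1.003
grip_force: 0.0
```

arm_command(
  rows=[
    [[0, 0, 0], 0],
    [[0, 0, 0], 0],
    [[0, 0, 0], 0],
    [[0, 0, 0], 0],
    [[0, 0, 0], 0],
  ],
  claw=0,
)

```text
t: 31.2
eef_pos: [448.3, -336.7, 44.7]
tcp_rot: [3.14, 0.001, 1.419]
ft_force: [-0.3, 1.1, 0.3]
opening: 0.637
grip_force: 0.0
```

arm_command(
  rows=[
    [[0, 0, 0], 0],
    [[0, 0, 0], 0],
    [[0, 0, 0], 0],
    [[0, 0, 0], 0],
    [[0, 0, 0], 0],
  ],
)

```text
t: 31.7
eef_pos: [448.1, -336.5, 43.9]
tcp_rot: [3.142, 0.0, 1.419]
ft_force: [0.5, -1.2, 2.0]
opening: 0.35
grip_force: 30.0
```

arm_command(
  rows=[
    [[0, 0, 0], 0],
    [[0, 0, 0], 0],
    [[0, 0, 0], 0],
    [[0, 0, 0], 0],
    [[0, 0, 0], 0],
  ],
)

```text
t: 32.2
eef_pos: [448.1, -336.4, 43.9]
tcp_rot: [-3.142, 0.0, 1.419]
ft_force: [-0.6, 0.1, 2.0]
opening: 0.343
grip_force: 30.0
```

```bash
python3 -c "
from h import *
plan([(448,-336.4,190,1.42,30),(509.7,331.7,190,1.463,46),(509.7,331.7,47,1.463,16)])"
```

```text
from [ 448.1 -336.4   43.9] 1.419 to [509.7 331.8  46.9] 1.463
[[[0,0,-0.117],0],[[0,0,-0.117],0],[[0,0,-0.117],0],[[0,0,-0.117],0],[[0,0,-0.116],0]]
[[[0.179,-0.011,0],-0.001],[[0.179,-0.01,0],-0.001],[[0.179,-0.01,0],-0.001],[[0.179,-0.009,0],-0.001],[[0.179,-0.008,0],-0.001]]
[[[0.179,-0.008,0],-0.001],[[0.179,-0.007,0],-0.001],[[0.179,-0.007,0],-0.001],[[0.178,-0.006,0],-0.001],[[0.179,-0.006,0],-0.001]]
[[[0.179,-0.005,0],-0.001],[[0.178,-0.005,0],-0.001],[[0.179,-0.004,0],-0.001],[[0.178,-0.003,0],-0.001],[[0.179,-0.003,0],0]]
[[[0,0,0.057],0],[[0,0,0.057],0],[[0,0,0.057],0],[[0,0,0.057],0],[[0,0,0.057],0]]
[[[0,0,0.057],0],[[0,0,0.057],0],[[0,0,0.058],0],[[0,0,0.057],0],[[0,0,0.058],0]]
```

arm_command(
  rows=[
    [[0, 0, -0.117], 0],
    [[0, 0, -0.117], 0],
    [[0, 0, -0.117], 0],
    [[0, 0, -0.117], 0],
    [[0, 0, -0.116], 0],
  ],
)

```text
t: 32.7
eef_pos: [447.9, -336.2, 190.9]
tcp_rot: [-3.141, -0.0, 1.419]
ft_force: [0.2, -0.0, -1.1]
opening: 0.346
grip_force: 30.0
```

arm_command(
  rows=[
    [[0.179, -0.011, 0], -0.001],
    [[0.179, -0.01, 0], -0.001],
    [[0.179, -0.01, 0], -0.001],
    [[0.179, -0.009, 0], -0.001],
    [[0.179, -0.008, 0], -0.001],
  ],
)

```text
t: 33.2
eef_pos: [468.5, -111.6, 189.8]
tcp_rot: [-3.142, -0.0, 1.434]
ft_force: [0.9, 0.2, -0.6]
opening: 0.347
grip_force: 30.0
```

arm_command(
  rows=[
    [[0.179, -0.008, 0], -0.001],
    [[0.179, -0.007, 0], -0.001],
    [[0.179, -0.007, 0], -0.001],
    [[0.178, -0.006, 0], -0.001],
    [[0.179, -0.006, 0], -0.001],
  ],
)

```text
t: 33.7
eef_pos: [489.1, 111.3, 189.8]
tcp_rot: [3.142, 0.0, 1.45]
ft_force: [1.5, 0.2, -0.8]
opening: 0.343
grip_force: 30.0
```

arm_command(
  rows=[
    [[0.179, -0.005, 0], -0.001],
    [[0.178, -0.005, 0], -0.001],
    [[0.179, -0.004, 0], -0.001],
    [[0.178, -0.003, 0], -0.001],
    [[0.179, -0.003, 0], 0],
  ],
)

```text
t: 34.2
eef_pos: [509.5, 333.7, 189.6]
tcp_rot: [-3.141, 0.0, 1.463]
ft_force: [0.5, -0.2, -1.1]
opening: 0.341
grip_force: 30.0
```

arm_command(
  rows=[
    [[0, 0, 0], 0],
    [[0, 0, 0], 0],
    [[0, 0, 0], 0],
    [[0, 0, 0], 0],
    [[0, 0, 0], 0],
  ],
)

```text
t: 34.7
eef_pos: [510.0, 330.8, 190.1]
tcp_rot: [3.141, 0.0, 1.461]
ft_force: [1.2, 0.1, -1.1]
opening: 0.344
grip_force: 30.0
```

arm_command(
  rows=[
    [[0, 0, 0.08], 0],
    [[0, 0, 0.08], 0],
    [[0, 0, 0.08], 0],
    [[0, 0, 0.08], 0],
    [[0, 0, 0.08], 0],
  ],
)

```text
t: 35.2
eef_pos: [510.0, 331.1, 89.3]
tcp_rot: [3.141, -0.0, 1.462]
ft_force: [0.8, 0.5, -0.1]
opening: 0.347
grip_force: 30.0
```

arm_command(
  rows=[
    [[0, 0, 0.06], 0],
    [[0, 0, 0.05], 0],
    [[0, 0, 0.03], 0],
    [[0, 0, 0.02], 0],
    [[0, 0, 0.01], 0],
  ],
)

```text
t: 35.7
eef_pos: [509.9, 331.7, 47.2]
tcp_rot: [3.141, -0.0, 1.463]
ft_force: [-0.1, -0.3, -0.4]
opening: 0.347
grip_force: 30.0
```

arm_command(
  rows=[
    [[0, 0, 0.003], 0],
    [[0, 0, 0.002], 0],
    [[0, 0, 0.002], 0],
    [[0, 0, 0], 0],
    [[0, 0, 0], 0],
  ],
)

```text
t: 36.2
eef_pos: [509.8, 331.8, 45.7]
tcp_rot: [3.141, -0.0, 1.463]
ft_force: [0.3, -0.2, -0.7]
opening: 0.344
grip_force: 30.0
```

One more millimetre down, then release and rise.

arm_command(
  rows=[
    [[0, 0, 0.002], 0],
    [[0, 0, 0.002], 0],
    [[0, 0, 0.002], 0],
    [[0, 0, 0], 0],
    [[0, 0, 0], 0],
  ],
)

```text
t: 36.7
eef_pos: [509.7, 331.8, 44.0]
tcp_rot: [-3.142, 0.0, 1.463]
ft_force: [-0.6, -0.1, -1.5]
opening: 0.345
grip_force: 30.0
```

arm_command(
  rows=[
    [[0, 0, 0], 0],
    [[0, 0, 0], 0],
    [[0, 0, 0], 0],
    [[0, 0, 0], 0],
    [[0, 0, 0], 0],
  ],
  claw=1,
)

```text
t: 37.2
eef_pos: [509.8, 331.8, 44.1]
tcp_rot: [3.141, 0.0, 1.463]
ft_force: [0.3, 0.4, 0.5]
opening: 0.706
grip_force: 0.0
```

arm_command(
  rows=[
    [[0, 0, -0.05], 0],
    [[0, 0, -0.1], 0],
    [[0, 0, -0.15], 0],
    [[0, 0, -0.15], 0],
    [[0, 0, -0.15], 0],
  ],
)

```text
t: 37.7
eef_pos: [509.5, 331.7, 196.6]
tcp_rot: [3.141, -0.0, 1.463]
ft_force: [0.8, 0.4, 0.4]
opening: 0.996
grip_force: 0.0
```

arm_command(
  rows=[
    [[-0.15, 0, -0.05], 0],
    [[-0.18, 0, -0.05], 0],
    [[-0.18, 0, -0.05], 0],
    [[-0.18, 0, -0.05], 0],
    [[-0.18, 0, -0.05], 0],
  ],
)

```text
t: 38.2
eef_pos: [485.6, 114.0, 258.1]
tcp_rot: [3.14, -0.0, 1.463]
ft_force: [1.0, -0.1, -0.1]
opening: 1.001
grip_force: 0.0
```

arm_command(
  rows=[
    [[0, 0, 0], 0],
    [[0, 0, 0], 0],
    [[0, 0, 0], 0],
    [[0, 0, 0], 0],
    [[0, 0, 0], 0],
  ],
)

```text
t: 38.7
eef_pos: [486.2, 116.5, 256.2]
tcp_rot: [-3.141, 0.0, 1.464]
ft_force: [-0.7, -0.4, -0.4]
opening: 1.0
grip_force: 0.0
```

Run:
```python
from h import *
import cv2
C=np.array([498,224.3]);yh=np.array([.108,.994]);xh=np.array([.994,-.108])
for c in('wrist','scene','side'):
    p,X=cloud(c);cv2.imwrite(f'pics/{c}9.png',p[:,:,::-1])
    for l in('jar_mid','vial_mid','spout_bottle_mid','dropper_mid'):
        print(c,l,[((np.dot(np.array(r['position'][:2])-C,xh)).round(),np.dot(np.array(r['position'][:2])-C,yh).round(),round(float(r['position'][2])),round(float(r['confidence']),2)) for r in models.mark_of(c,l)][:3])
```

```text
wrist jar_mid [(np.float64(2.0), np.float64(-104.0), 37, 0.71), (np.float64(1.0), np.float64(32.0), 43, 0.7), (np.float64(1.0), np.float64(-1.0), -4, 0.46)]
wrist vial_mid [(np.float64(1.0), np.float64(-37.0), 41, 0.96)]
wrist spout_bottle_mid [(np.float64(1.0), np.float64(33.0), 46, 0.77)]
wrist dropper_mid []
scene jar_mid [(np.float64(-1.0), np.float64(-111.0), 40, 0.83)]
scene vial_mid [(np.float64(-0.0), np.float64(-40.0), 37, 0.72), (np.float64(126.0), np.float64(-426.0), 34, 0.48)]
scene spout_bottle_mid [(np.float64(-2.0), np.float64(36.0), 46, 0.55)]
scene dropper_mid [(np.float64(2.0), np.float64(103.0), 61, 0.82), (np.float64(13.0), np.float64(-662.0), 54, 0.63)]
side jar_mid [(np.float64(-2.0), np.float64(-112.0), 37, 0.52)]
side vial_mid [(np.float64(0.0), np.float64(-35.0), 38, 0.67), (np.float64(125.0), np.float64(-427.0), 32, 0.5)]
side spout_bottle_mid [(np.float64(0.0), np.float64(-109.0), 35, 0.61), (np.float64(-1.0), np.float64(40.0), 45, 0.43)]
side dropper_mid [(np.float64(14.0), np.float64(-662.0), 58, 0.87), (np.float64(2.0), np.float64(110.0), 59, 0.65)]
```

View pics/wrist9.png

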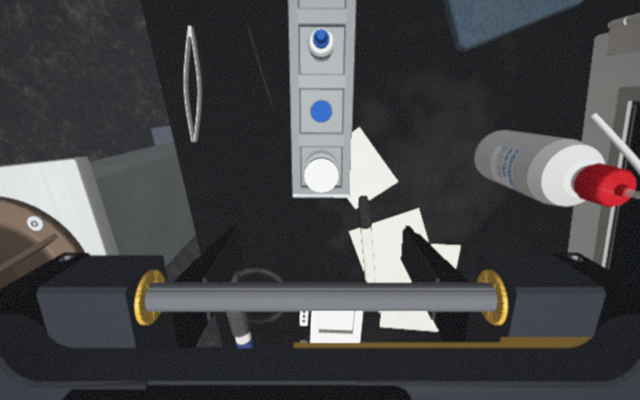

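View pics/scene9.png

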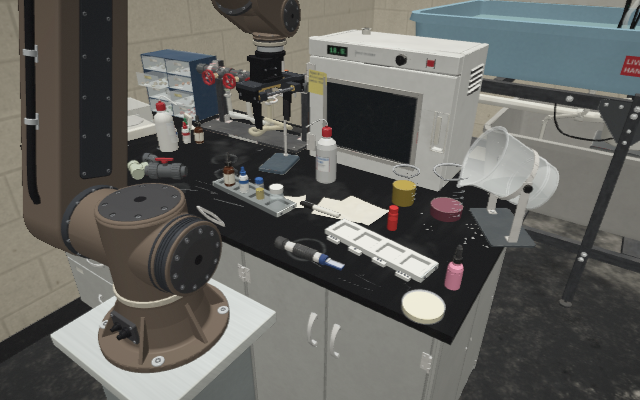

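The pictures show all four upright in the grey rack: dropper (229,175), spout bottle (243,180), vial (259,187) and jar (276,193). The white rack is empty and the gripper is clear, so I hand the job in.

```bash
python3 -c "
from cell import env
print(env.job_done())"
```

```text
the job is handed in; nothing more can be done
None
```

I moved all four containers to the grey rack in reverse order and handed the job in at about 39 s; the last camera views showed each one upright in its mirrored pocket with the gripper clear, though no verdict came back.

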